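# Rake scattered bones into parallel rows in a finds tray

### The job

Take the small wooden rake from the desk and rake the four bones scattered in the cream tray up against the end of the tray nearest the calipers, so that they lie parallel, row behind row, each straight across the tray and flat on its floor, ready to be measured. The bones are fragile: move them gently and only with the rake, never with the gripper. Then put the rake back down on the desk, clear of the tray, and leave the calipers where they are.

Things in the scene. Friction and masses are not known exactly. Their poses are not given: they have to be found in the camera images.
- tray: shallow cream plastic tray, fixed. Inside 190 mm (its x) by 400 mm (its y, left-right seen from the robot), walls 4 mm, lip to 10 mm outside the inner faces; floor top 6 mm, rim top 28 mm above its origin (centre of the underside, at desk height). x points away from the robot, y to its left, turned up to 9 degrees. The calipers lie beyond either its +y or its -y end
- bone1_center (a point): rod-like brown leg bone lying in the tray, 110 mm long, thin round shaft 11 mm thick, joints at both ends 17 mm wide and 14 mm high, 22 g; the point is its centre, 7 mm above the surface it lies on; x runs along the bone, z up as it first lies
- bone2_center (a point): rod-like brown leg bone lying in the tray, 110 mm long, thin round shaft 11 mm thick, joints at both ends 17 mm wide and 14 mm high, 22 g; the point is its centre, 7 mm above the surface it lies on; x runs along the bone, z up as it first lies
- bone3_center (a point): rod-like brown leg bone lying in the tray, 110 mm long, thin round shaft 11 mm thick, joints at both ends 17 mm wide and 14 mm high, 22 g; the point is its centre, 7 mm above the surface it lies on; x runs along the bone, z up as it first lies
- bone4_center (a point): rod-like brown leg bone lying in the tray, 110 mm long, thin round shaft 11 mm thick, joints at both ends 17 mm wide and 14 mm high, 22 g; the point is its centre, 7 mm above the surface it lies on; x runs along the bone, z up as it first lies
- rake_grip (a point): small wooden rake, 160 g, on the desk beyond the end of the tray away from the calipers, lying on its teeth tips and its handle's end (handle slopes down 12 degrees to its end). Point: where to grip, near the balance point, on the handle's centre line. Axes of the rake: x along the handle to the head, y along the head, z up the teeth. Handle 20 mm wide (y), 18 mm high, its end 155 mm away in -x
- rake_tips (a point): the rake's working edge: middle of the row of teeth tips, 55 mm ahead (x) of rake_grip and 52 mm below it (z); same axes. Eight round teeth 8 mm thick, 20 mm apart along y, 40 mm long, under a head bar 22 mm (x) by 164 mm (y) whose top is 60 mm above the tips. With its handle level and the tips on the tray floor, the handle clears the rim by 21 mm
- calipers_center (a point): steel digital calipers with a grey display, lying flat on the desk beyond one end of the tray: 236 mm long along its x, 82 mm wide, 12 mm high; the point is the middle of the beam, 5 mm above the desk. Not to be disturbed
There are look-alikes about, which are no part of the job. Leave any orange look-alike of the part that bears bone3_center alone.

How it is judged:
At the end, for the whole second after the job is handed in: All four bones at rest on the tray floor, none stacked, each within 17 degrees of straight across the tray, centres at most 130 mm from the inside of the end wall nearest the calipers; the rake at rest on the desk (grip point below 75 mm), touching neither tray nor bones (((y of calipers_center in the frame of tray above 0 m and y of each of bone1_center, bone2_center, bone3_center, bone4_center in the frame of tray above 0.07 m) or (y of calipers_center in the frame of tray below 0 m and y of each of bone1_center, bone2_center, bone3_center, bone4_center in the frame of tray below -0.07 m)) and angle between the x axis of each of bone1_center, bone2_center, bone3_center, bone4_center and the x axis of tray, either way round below 0.3 rad and z of bone1_center in the frame of tray between 0.008 and 0.02 m and z of bone2_center in the frame of tray between 0.008 and 0.02 m and z of bone3_center in the frame of tray between 0.008 and 0.02 m and z of bone4_center in the frame of tray between 0.008 and 0.02 m and linear speed of each of bone1, bone2, bone3, bone4, rake below 0.02 m/s and contact force between rake and bone1 below 0.05 N and contact force between rake and bone2 below 0.05 N and contact force between rake and bone3 below 0.05 N and contact force between rake and bone4 below 0.05 N and height (world z) of rake_grip below 0.075 m and contact force between rake and tray below 0.05 N).
It fails at once if the gripper or arm touches a bone (contact force between any of the fingers, the arm and bone1 above 0.3 N or contact force between any of the fingers, the arm and bone2 above 0.3 N or contact force between any of the fingers, the arm and bone3 above 0.3 N or contact force between any of the fingers, the arm and bone4 above 0.3 N).
It fails at once if a bone is pressed by the rake with more than 30 N (contact force between rake and bone1 above 30 N or contact force between rake and bone2 above 30 N or contact force between rake and bone3 above 30 N or contact force between rake and bone4 above 30 N).
It fails at once if the calipers moved by more than 25 mm (distance of calipers_center from where it was at the start of the episode above 0.025 m).
It also fails if it takes over 58 s, if anything falls off the work surface, if the arm or the gripper's body presses on something with over 40 N, if the wrist force passes 120 N, or if a joint passes its speed limit or range.

### The arm

A 7-joint arm with a two-finger parallel gripper is mounted at the origin on the work surface. World frame = base frame: x ahead of the robot, y to its left, z up, the work surface at z = 0. Lengths are in m, angles in rad, forces in N, time in s.
With the tool pointing down it reaches from about 0.4 to 0.9 m from the base axis. Payload 5.5 kg.
Tool frame: the origin (TCP) lies on the mounting face of the last link; the fingertips stand robot.tips_ahead ahead of it and the grasp point (between the pads) lies 159 mm ahead of it (robot.tips_ahead is the distance from the TCP to the fingertips, in m); z points along the fingers, y is the line along which they close (so a half turn about z gives the same grasp; the last joint's range is limited). The gripper opens to 92 mm and grips with 3 to 60 N. Pads are 19 mm wide; open, the fingers measure 130 mm over their backs; the gripper's body (75 mm by 190 mm) begins 47 mm behind the grasp point.
Start: joints at [-0.928, 0.501, -0.427, 1.55, 0.221, 1.138, -0.21], TCP at [0.241, 0.604, 0.405] pointing down, gripper open.
Joint ranges: [-2.88, 2.88], [-0.31, 2.03], [-1.54, 1.56], [0.2, 2.42], [-1.41, 4.55], [0.19, 2.02], [-2.57, 2.57]. Speed limits (rad/s): [2.57, 2.57, 3.14, 3.14, 3.14, 3.14, 3.14].

### API

Orientations are given as a rotation vector (axis times angle).
In Python, from rig import robot gives the robot as it stands. The module is installed in compiled form; this text tells all that it offers.
- The arm moves only by the tool apply_moves, never from a script. Its argument "rows" is a list that holds one entry, the list of rows, each a list of 5 numbers: the shift along the tool's x, y, z in cm, then the turn about the tool's z in rad, then the closure, from -1 (fully open) to 1 (shut). A call has 1 to 5 rows; each row is the pose to reach, as a shift and turn from the pose commanded when the call began, along the tool's axes at that moment; what a row does not reach only later rows make up. A row lasts 1/8 s, in which the tool goes at most 62.5 mm and 10.7 degrees, less where a joint would pass 70% of its speed; a pose out of reach is approached as far as the arm can. A call with a gripper value outside its range is refused whole. The fingers move at their own pace and stop on an object; the grip force is fixed at half the most. Time passes only in rows, so rows that repeat a pose let the fingers close. It gives the time, the measured TCP pose, the force, the opening and the grip force at its end, in the units of the state.
- robot.get_state(): the state, without advancing time (a new reading comes with each control period).
- robot.read_camera(name): name is "scene" or "top" or "wrist"; returns the picture (400x640x3 uint8, blue, green, red); there is no depth.
- robot.calibration(name): a dict with "K" (3x3 intrinsics, pixels), "R" (3x3) and "t" (3): a world point X has camera coordinates R X + t. Camera axes: x right, y down, z forward; pixel columns grow to the right and rows downward; lengths in m; the calibration is good to about 2 mm. The wrist camera is an equidistant fisheye: a pixel r from the principal point sees the ray r / f radians off the axis. A picture is of the moment at which its call begins: read the wrist's pose just before it. calibration takes no time and is no camera call; for the wrist camera it gives the pose at the moment of the call.
- robot.finish_job(): hands the job in; it is judged then, once.
Trained networks look in the newest picture that a camera, given by its name, has taken for a name from the list of things; names that differ only in an ending like _2 or _b are one class to them, and where a whole thing is asked for, a point or a joint stands for the part that bears it (a point fixed in the world has none). Each returns a list of dicts, best first, with "conf" (0 to 1); they miss things now and then, are a little off and sometimes report something else, mostly with a low value. They report only what shows in the picture. A call takes as long as a camera call. They do not tell look-alikes from the thing itself.
- robot.search_frame(camera, thing): "box" ([centre column, centre row, width, height] in pixels, round what is visible of it).
The state is a dict: "time": time; "joint_pos": joint angles; "joint_vel": joint speeds; "joint_efforts": joint torques, N m; "position": TCP position; "ee_rot": TCP orientation; "ft_force": force on the tool from outside, world axes, zero at the start; "torque": the same for the moment, N m; "finger_gap": finger opening in m; "gripper_force": force on a finger pad.
Only numpy, scipy, OpenCV 4.12 (cv2) and the standard library are available. Lean on these libraries where they do the work, as an engineer would, in place of code of your own. Each camera call takes 0.05 s, during which the arm holds its last target. There are 200 camera calls.

## Working session

There is one attempt and no reset: what is moved stays moved. The work goes in short steps, Python scripts to look and compute and a tool call to move; the robot and the scene stay as the last step left them, time stands still between calls to the robot, and variables do not carry over. Pictures are saved under pics/ and viewed, at most 10 in all, crops included, and the job is handed in when it is done.

Besides the shell and the picture viewer there is one more tool, called after "Request:" as name([rows], argument=value, ...), one row to a line, values as JSON. apply_moves: Moves the arm, as the interface text tells. Its arguments: {"type":"object","properties":{"rows":{"type":"array","items":{"type":"array","items":{"type":"array","items":{"type":"number"}}}}},"required":["rows"]}

```bash
mkdir -p pics; cat > h.py <<'E'
import numpy as np, cv2
from rig import robot
from scipy.spatial.transform import Rotation as Ro
def pix2w(cam,uv,z):
    c=robot.calibration(cam);K=np.array(c["K"]);R=np.array(c["R"]);t=np.array(c["t"])
    uv=np.atleast_2d(uv).astype(float)
    d=np.c_[(uv-[K[0,2],K[1,2]])/[K[0,0],K[1,1]],np.ones(len(uv))]
    d=d@R; C=-R.T@t
    return C+d*((z-C[2])/d[:,2])[:,None]
def w2pix(cam,X):
    c=robot.calibration(cam);K=np.array(c["K"]);R=np.array(c["R"]);t=np.array(c["t"])
    p=np.atleast_2d(X)@R.T+t; p=p@K.T
    return p[:,:2]/p[:,2:]
E
python3 - <<'E'
from h import *
s=robot.get_state();print(s["time"],s["position"],s["ee_rot"],robot.tips_ahead)
a=robot.read_camera("top");b=robot.read_camera("scene")
cv2.imwrite("pics/top.png",a);cv2.imwrite("pics/scene.png",b)
for n in ["tray","bone1_center","rake_grip","rake_tips","calipers_center"]:
    for d in robot.search_frame("top",n)[:7]: print(n,np.round(d["box"]),round(d["conf"],2))
for n in ["top","scene"]:
    c=robot.calibration(n);print(n,c["K"],-np.array(c["R"]).T@c["t"])
E
```

```text
0.0 [0.24088491 0.60331782 0.40365972] [-5.92825877e-01 -3.08471700e+00  3.02697571e-03] 0.178
tray [323. 235. 169. 102.] 0.89
bone1_center [368. 233.  28.  40.] 0.66
rake_grip [151. 286.  71.  95.] 0.76
rake_grip [473. 242.  32.  92.] 0.51
calipers_center [473. 240.  32.  94.] 0.71
calipers_center [369. 233.  24.  40.] 0.66
top [[511.14024024   0.         319.64486697]
 [  0.         511.14024024 198.4534412 ]
 [  0.           0.           1.        ]] [ 0.43462878 -0.02998304  1.3183484 ]
scene [[406.04545833   0.         317.54562191]
 [  0.         406.04545833 202.85091637]
 [  0.           0.           1.        ]] [ 1.01664788 -0.34464858  0.9185551 ]
```

View pics/top.png

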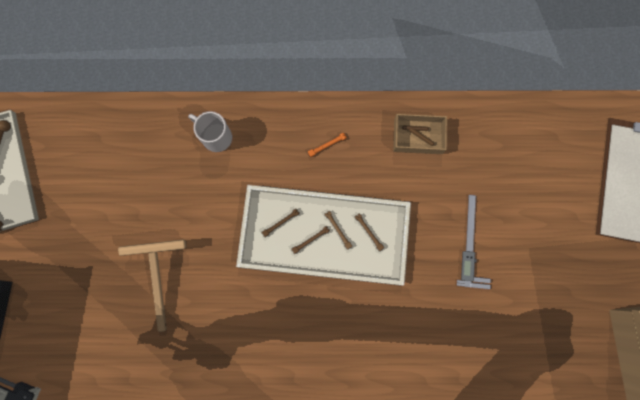

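View pics/scene.png

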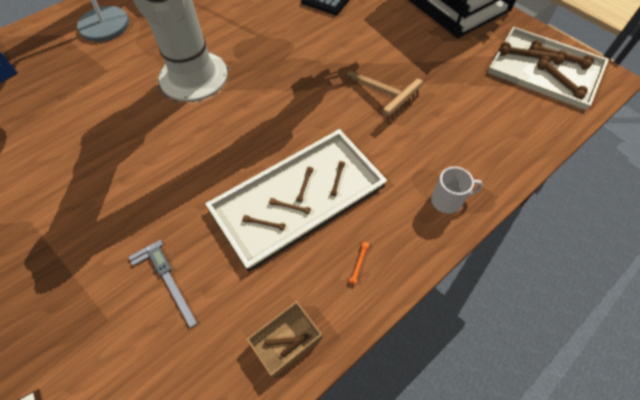

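```bash
python3 - <<'E'
from h import *
a=cv2.imread("pics/top.png")
print(pix2w("top",[[319,198],[320,400],[0,200]],0).round(3), w2pix("top",[[0,0,0]]))
hsv=cv2.cvtColor(a,cv2.COLOR_BGR2HSV)
m=((hsv[...,1]<70)&(hsv[...,2]>120)).astype(np.uint8); m[:, :225]=0; m[:,425:]=0; m[:170]=0; m[300:]=0
cs,_=cv2.findContours(m,cv2.RETR_EXTERNAL,cv2.CHAIN_APPROX_NONE)
c=max(cs,key=cv2.contourArea); P=pix2w("top",c[:,0,:],0.028)[:,:2]
r=cv2.minAreaRect((P*1000).astype(np.float32)); print("tray",r)
# bones
x0,y0,x1,y1=252,200,400,268
mb=(hsv[...,2]<135)&(hsv[...,1]>60); sub=np.zeros_like(m); sub[y0:y1,x0:x1]=mb[y0:y1,x0:x1]
n,l,st,ce=cv2.connectedComponentsWithStats(sub)
for i in range(1,n):
    if st[i,4]>40:
        q=np.argwhere(l==i)[:,::-1]; W=pix2w("top",q,0.013)[:,:2]; R=cv2.minAreaRect((W*1000).astype(np.float32))
        u=np.linalg.svd(W-W.mean(0))[2][0]
        print("bone",st[i],W.mean(0).round(3),np.degrees(np.arctan2(u[1],u[0])).round(1),np.round(R[1]))
for n,c,h in [("headL",(120,250),.06),("headR",(184,245),.06),("hend",(162,331),.01),("hfront",(152,252),.055)]:
    print(n,pix2w("top",c,h).round(3))
cv2.imwrite("pics/crop.png",np.hstack([cv2.resize(a[225:345,105:205],None,fx=4,fy=4,interpolation=2),cv2.resize(a[180:300,225:425],None,fx=2,fy=4)])[:480,:800])
E
```

```text
[[ 0.664 -0.023  0.   ]
 [ 0.162 -0.025  0.   ]
 [ 0.661  0.814  0.   ]] [[309.77469753 471.06839355]]
tray ((567.3499145507812, -35.50129699707031), (423.31951904296875, 213.70407104492188), 83.6889419555664)
bone [262 209  37  28 177] [0.598 0.078] 124.6 [ 15. 106.]
bone [325 211  27  38 185] [ 0.579 -0.072] -147.7 [108.  16.]
bone [355 214  29  37 187] [ 0.572 -0.151] -145.0 [107.  15.]
bone [292 227  37  26 177] [ 0.554 -0.   ] 123.2 [ 15. 107.]
headL [[0.525 0.466 0.06 ]]
headR [[0.537 0.309 0.06 ]]
hend [[0.327 0.368 0.01 ]]
hfront [[0.52  0.389 0.055]]
```

View pics/crop.png

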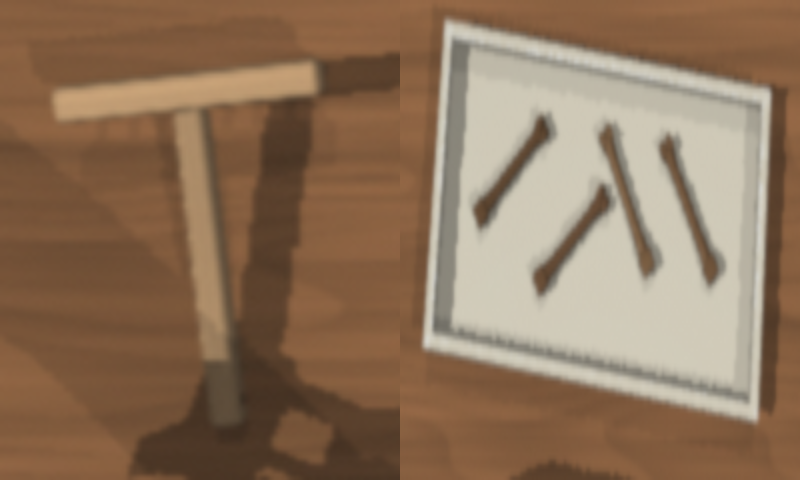

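Candidates for the rake are the wooden one at px (151,286) and the calipers at (473,242), a false hit. I'm choosing the rake, with head ends at (120,250) and (184,245) and handle end at (162,331). The brown bones in the centre tray are mine. The orange bone (328,145), the box (420,133) and the left tray (10,170) are look-alikes. The crop confirms the choice.

```bash
cat >> h.py <<'E'
def go(gx,gy,gz,yaw):
    """grasp point target; yaw = heading of rake (deg); tool x = opposite heading"""
    s=robot.get_state();R=Ro.from_rotvec(s["ee_rot"]).as_matrix()
    d=R.T@(np.array([gx,gy,gz+.159])-s["position"])
    cur=np.degrees(np.arctan2(-R[1,0],-R[0,0]))
    t=-np.radians((yaw-cur+180)%360-180)
    g=np.array(s["position"])+.159*R[:,2]
    print("t",round(s["time"],2),"grip",g.round(4),"heading",cur.round(1),"z",R[:,2].round(3),"SHIFT cm",(d*100).round(2),"turn",t.round(3),"F",np.round(s["ft_force"],2),"gap",np.round(s["finger_gap"],4),"j",np.round(s["joint_pos"],2))
E
python3 -c "
from h import *
go(.479,.383,.14,5.5)"
```

```text
t 0.35 grip [0.2409 0.6036 0.2455] heading -21.8 z [-0. -0. -1.] SHIFT cm [-30.29 -11.66  10.55] turn -0.476 F [-0.65  0.43 -0.55] gap 0.092 j [-0.93  0.5  -0.43  1.55  0.22  1.14 -0.21]
```

Request:
apply_moves([
  [[-6,-2.3,2,-0.1,-1],[-12,-4.6,4,-0.2,-1],[-18,-7,6,-0.3,-1],[-24,-9.3,8.5,-0.4,-1],[-30.3,-11.7,10.5,-0.476,-1]],
])

```text
time: 0.98
position: [0.4598, 0.4, 0.3079]
ee_rot: [-0.156, 3.137, 0.001]
ft_force: [0.7, 0.4, 0.2]
finger_gap: 0.092
gripper_force: 0.0
```

```bash
python3 - <<'E'
from h import *
go(.479,.383,.0394,5.5)
a=robot.read_camera("wrist");cv2.imwrite("pics/w1.png",a)
c=robot.calibration("wrist");K=np.array(c["K"]);R=np.array(c["R"]);t=np.array(c["t"])
def fe(X):
    p=R@np.array(X)+t; th=np.arctan2(np.hypot(p[0],p[1]),p[2]); ph=np.arctan2(p[1],p[0])
    return [K[0,2]+K[0,0]*th*np.cos(ph),K[1,2]+K[1,1]*th*np.sin(ph)]
for X in [(.479,.383,.048),(.327,.368,.01),(.531,.388,.06)]:
    q=tuple(int(v) for v in fe(X)); print(X,q); cv2.circle(a,q,3,(0,0,255),1)
cv2.imwrite("pics/w1.png",a)
E
```

```text
t 0.97 grip [0.4599 0.4001 0.1489] heading 5.7 z [ 0.  0. -1.] SHIFT cm [-1.73 -1.89 10.95] turn 0.003 F [0.68 0.36 0.2 ] gap 0.092 j [-0.42  0.54 -0.45  1.74  0.28  0.92  0.68]
(0.479, 0.383, 0.048) (312, 221)
(0.327, 0.368, 0.01) (312, 38)
(0.531, 0.388, 0.06) (313, 282)
```

View pics/w1.png

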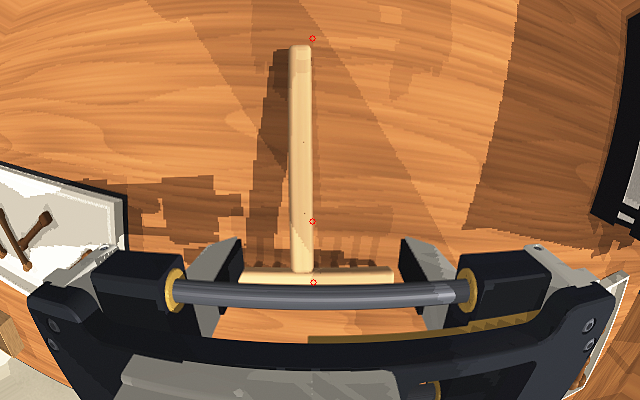

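The rake lies under the fingers with its handle around columns 290–312 and its head at row 277. My marks sit about 11 px to the right, probably because the arm was still moving. I'll go above it and measure again at rest.

Request:
apply_moves([
  [[0,0,1,0,-1],[0,0,2,0,-1],[0,0,2,0,-1]],
])

```text
time: 1.4
position: [0.4568, 0.4027, 0.2877]
ee_rot: [0.156, -3.136, 0.0]
ft_force: [-0.3, -0.6, -0.2]
finger_gap: 0.0917
gripper_force: 0.0
```

```bash
python3 - <<'E'
from h import *
go(.479,.383,.0394,5.5)
c=robot.calibration("wrist");K=np.array(c["K"]);R=np.array(c["R"]);t=np.array(c["t"])
a=robot.read_camera("wrist")
def ray(u,v,z):
    x=(u-K[0,2])/K[0,0];y=(v-K[1,2])/K[1,1];th=np.hypot(x,y);d=np.array([np.sin(th)*x/th,np.sin(th)*y/th,np.cos(th)])
    d=R.T@d;C=-R.T@t;return (C+d*(z-C[2])/d[2]).round(4)
hsv=cv2.cvtColor(a,cv2.COLOR_BGR2HSV)
m=(hsv[...,2]>195)&(hsv[...,1]<140)&(hsv[...,1]>40)
for v in range(50,280,25):
    u=np.flatnonzero(m[v,250:370])+250
    if len(u): print(v,u.min(),u.max(),len(u),ray(np.median(u),v,.01+.0394*max(0,min(1,(v-40)/190))))
cv2.imwrite("pics/w2.png",a)
E
```

```text
t 1.4 grip [0.4566 0.4027 0.1287] heading 5.7 z [-0.002 -0.    -1.   ] SHIFT cm [-2.03 -2.18  8.92] turn 0.003 F [-0.29 -0.56 -0.23] gap 0.0917 j [-0.44  0.57 -0.44  1.75  0.3   0.89  0.67]
50 286 306 21 [0.3302 0.3696 0.0121]
75 286 306 21 [0.3516 0.3721 0.0173]
100 286 306 21 [0.3718 0.3745 0.0224]
125 285 307 23 [0.3912 0.3766 0.0276]
150 285 307 23 [0.4099 0.3786 0.0328]
175 285 307 23 [0.4283 0.3806 0.038 ]
200 286 307 22 [0.4465 0.3828 0.0432]
225 305 308 4 [0.464  0.3921 0.0484]
250 286 308 23 [0.4857 0.3864 0.0494]
275 287 308 22 [0.5088 0.3884 0.0494]
```

View pics/w2.png

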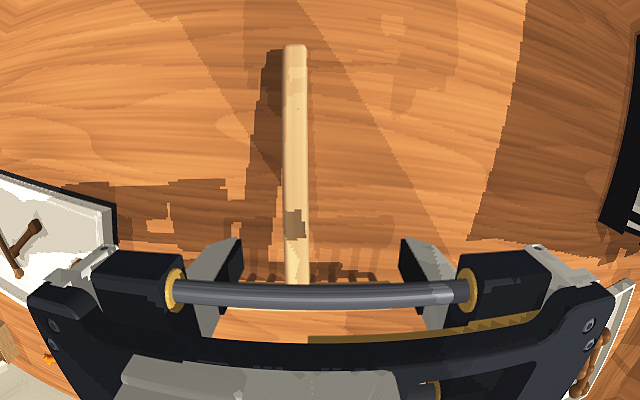

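The handle is at columns 285–307, and its line passes through (0.478, 0.386) with heading 6°. I'll descend and grasp.

Request:
apply_moves([
  [[-1.95,-1.9,1,0,-1],[-1.95,-1.9,4,0,-1],[-1.95,-1.9,7,0,-1],[-1.95,-1.9,8.9,0,-1],[-1.95,-1.9,8.9,0,-1]],
])

```text
time: 2.08
position: [0.4789, 0.3847, 0.1983]
ee_rot: [0.153, -3.136, 0.002]
ft_force: [-0.5, -0.1, -0.5]
finger_gap: 0.092
gripper_force: 0.0
```

Request:
apply_moves([
  [[0,0,0,0,1],[0,0,0,0,1],[0,0,0,0,1],[0,0,0,0,1],[0,0,0,0,1]],
])

```text
time: 2.7
position: [0.48, 0.3843, 0.1996]
ee_rot: [-0.151, 3.138, 0.0]
ft_force: [0.3, 0.1, -0.3]
finger_gap: 0.0465
gripper_force: 0.0
```

```bash
python3 -c "
from h import *
go(.478,.386,.0394,6)"
```

```text
t 2.7 grip [0.48   0.3844 0.0406] heading 5.5 z [ 0.  0. -1.] SHIFT cm [0.18 0.18 0.12] turn -0.009 F [ 0.27  0.06 -0.33] gap 0.0465 j [-0.43  0.7  -0.38  1.77  0.36  0.75  0.66]
```

Request:
apply_moves([
  [[0,0,0,0,1],[0,0,0,0,1],[0,0,0,0,1],[0,0,0,0,1],[0,0,0,0,1]],
])

```text
time: 3.32
position: [0.4799, 0.3844, 0.1994]
ee_rot: [0.151, -3.138, -0.0]
ft_force: [0.6, 1.0, -0.8]
finger_gap: 0.02
gripper_force: 29.9
```

Request:
apply_moves([
  [[0,0,-2,0,1],[0,0,-4.5,0,1],[0,0,-7,0,1],[0,0,-7,0,1]],
])

```text
time: 3.82
position: [0.4807, 0.3852, 0.2725]
ee_rot: [-0.151, 3.134, 0.005]
ft_force: [-0.0, -0.2, -2.1]
finger_gap: 0.0198
gripper_force: 30.0
```

```bash
python3 -c "
from h import *
go(.621,.284,.100,50)"
```

```text
t 3.83 grip [0.4814 0.3857 0.1135] heading 5.5 z [ 0.004  0.003 -1.   ] SHIFT cm [-12.98 -11.43   1.38] turn -0.776 F [-0.01 -0.24 -2.08] gap 0.0198 j [-0.4   0.6  -0.43  1.74  0.31  0.86  0.7 ]
```

Request:
apply_moves([
  [[-3,-2.7,0,-0.17,1],[-6,-5.3,0,-0.34,1],[-9,-8,0.3,-0.51,1],[-12,-10.6,0.6,-0.68,1],[-13,-11.4,1,-0.776,1]],
])

```text
time: 4.45
position: [0.6228, 0.2794, 0.2579]
ee_rot: [1.325, -2.847, 0.003]
ft_force: [-0.7, 0.1, -2.2]
finger_gap: 0.0199
gripper_force: 30.0
```

Request:
apply_moves([
  [[0,0,0,0,1],[0,0,0,0,1]],
])

```text
time: 4.7
position: [0.6191, 0.2843, 0.2589]
ee_rot: [1.326, -2.847, -0.002]
ft_force: [-0.0, 0.2, -2.5]
finger_gap: 0.0196
gripper_force: 30.0
```

```bash
python3 - <<'E'
from h import *
go(.621,.284,.0483,50)
a=robot.read_camera("top");cv2.imwrite("pics/t2.png",cv2.resize(a[150:330,80:430],None,fx=2,fy=2))
E
```

```text
t 4.7 grip [0.6188 0.2844 0.0999] heading 49.9 z [-0.002  0.    -1.   ] SHIFT cm [-0.1  -0.18  5.16] turn -0.001 F [-0.04  0.24 -2.51] gap 0.0196 j [-0.09  0.75 -0.57  1.56  0.46  0.97  1.64]
```

View pics/t2.png

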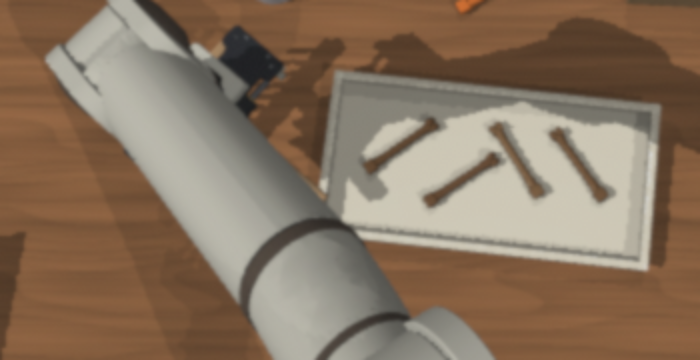

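The bones are undisturbed. The arm hides the rake, so I'm relying on geometry to press the handle's end on the rim and level it.

Request:
apply_moves([
  [[0,0,1,0,1],[0,0,2,0,1],[0,0,2.7,0,1],[0,0,3.3,0,1],[0,0,3.8,0,1]],
])

```text
time: 5.38
position: [0.6207, 0.2837, 0.2215]
ee_rot: [-1.327, 2.846, 0.0]
ft_force: [3.2, 0.8, 0.4]
finger_gap: 0.0197
gripper_force: 30.0
```

Request:
apply_moves([
  [[0,0,0.3,0,1],[0,0,0.6,0,1],[0,0,0.9,0,1],[0,0,1.1,0,1],[0,0,1.1,0,1]],
])

```text
time: 6.0
position: [0.6202, 0.2833, 0.2102]
ee_rot: [1.327, -2.847, 0.0]
ft_force: [0.3, 1.0, 0.5]
finger_gap: 0.0198
gripper_force: 30.0
```

```bash
python3 - <<'E'
from h import *
go(.621,.284,.0483,50)
print(robot.get_state()["torque"])
cv2.imwrite("pics/s2.png",robot.read_camera("scene"))
a=robot.read_camera("scene");cv2.imwrite("pics/s2.png",cv2.resize(a[60:260,200:500],None,fx=2.6,fy=2.6,interpolation=2))
E
```

```text
t 6.0 grip [0.6201 0.2833 0.0512] heading 50.0 z [-0. -0. -1.] SHIFT cm [-0.11 -0.02  0.29] turn -0.0 F [0.29 0.96 0.46] gap 0.0198 j [-0.1   0.81 -0.54  1.58  0.5   0.89  1.62]
[-0.07354451  0.15089795  0.01247593]
```

View pics/s2.png

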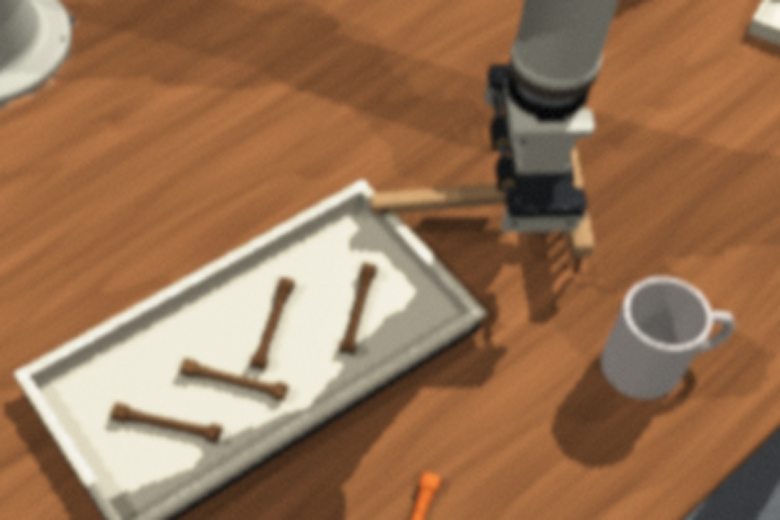

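The handle's end rests on the tray rim at about (380,200) and is pivoting as planned. I'll press down a little more.

Request:
apply_moves([
  [[0,0,0.2,0,1],[0,0,0.3,0,1],[0,0,0.4,0,1],[0,0,0.4,0,1]],
])

```text
time: 6.6
position: [0.6203, 0.2836, 0.2066]
ee_rot: [-1.327, 2.847, 0.0]
ft_force: [0.6, 0.6, 1.7]
finger_gap: 0.0201
gripper_force: 30.0
```

Request:
apply_moves([
  [[0,0,-1.5,0,1],[0,0,-4,0,1],[0,0,-7,0,1],[0,0,-7,0,1],[0,0,-7,0,1]],
])

```text
time: 7.22
position: [0.6201, 0.2831, 0.2767]
ee_rot: [-1.327, 2.848, -0.001]
ft_force: [-0.7, -0.4, -2.5]
finger_gap: 0.0198
gripper_force: 30.0
```

```bash
cat >> h.py <<'E'
TC=np.array([.5673,-.0355]);A=np.radians(-6.31);TX=np.array([np.cos(A),np.sin(A)]);TY=np.array([-np.sin(A),np.cos(A)])
def tr(tipx,tipy,z,off=.059):
    p=TC+tipx*TX+(tipy+off)*TY; print("target",p.round(4)); go(p[0],p[1],z,-96.3)
E
python3 -c "
from h import *
tr(0,.184,.117)"
```

```text
target [0.594 0.206]
t 7.22 grip [0.6202 0.283  0.1177] heading 50.0 z [ 0. -0. -1.] SHIFT cm [ 7.58 -2.96  0.07] turn 2.553 F [-0.75 -0.35 -2.51] gap 0.0198 j [-0.08  0.73 -0.58  1.55  0.45  0.99  1.65]
```

Request:
apply_moves([
  [[0,0,0,0.18,1],[0,0,0,0.36,1],[0,0,0,0.54,1],[0,0,0,0.72,1],[0,0,0,0.9,1]],
])

```text
time: 7.85
position: [0.6196, 0.283, 0.2748]
ee_rot: [-0.053, -3.138, 0.002]
ft_force: [-0.2, -0.0, -2.2]
finger_gap: 0.0197
gripper_force: 30.0
```

Request:
apply_moves([
  [[0,0,0,0.18,1],[0,0,0,0.36,1],[0,0,0,0.54,1],[0,0,0,0.72,1],[0,0,0,0.9,1]],
])

```text
time: 8.48
position: [0.6196, 0.283, 0.2747]
ee_rot: [-1.413, -2.804, 0.004]
ft_force: [0.7, 0.8, -2.3]
finger_gap: 0.0194
gripper_force: 30.0
```

Request:
apply_moves([
  [[0,0,0,0.18,1],[0,0,0,0.36,1],[0,0,0,0.54,1],[0,0,0,0.72,1],[0,0,0,0.753,1]],
])

```text
time: 9.1
position: [0.6196, 0.2834, 0.275]
ee_rot: [-2.34, -2.096, 0.004]
ft_force: [0.0, 0.5, -1.5]
finger_gap: 0.0197
gripper_force: 30.0
```

```bash
python3 -c "
from h import *
tr(0,.184,.117)"
```

```text
target [0.594 0.206]
t 9.1 grip [0.6192 0.2831 0.116 ] heading -96.3 z [-0.002 -0.002 -1.   ] SHIFT cm [-7.97 -1.69 -0.08] turn 0.0 F [ 0.03  0.55 -1.45] gap 0.0197 j [-0.48  0.65  0.01  1.57 -0.01  0.92 -0.57]
```

Request:
apply_moves([
  [[-3,-0.6,0,0,1],[-6,-1.2,0,0,1],[-8,-1.7,0,0,1],[-8,-1.7,1,0,1],[-8,-1.7,1,0,1]],
])

```text
time: 9.72
position: [0.5941, 0.2067, 0.2653]
ee_rot: [-2.337, -2.097, 0.002]
ft_force: [-0.8, 1.2, -2.7]
finger_gap: 0.0199
gripper_force: 30.0
```

```bash
python3 - <<'E'
from h import *
tr(0,.184,.058)
a=robot.read_camera("scene");b=robot.read_camera("wrist")
w=np.hstack([cv2.resize(a[60:260,240:440],(450,450)),cv2.resize(b[:,60:],None,fx=.6,fy=1.125)])
cv2.imwrite("pics/s3.png",w)
E
```

```text
target [0.594 0.206]
t 9.72 grip [0.5938 0.2068 0.1063] heading -96.2 z [-0.002  0.001 -1.   ] SHIFT cm [-0.07  0.01  4.83] turn 0.001 F [-0.76  1.18 -2.65] gap 0.0199 j [-0.39  0.59  0.01  1.72 -0.01  0.83 -0.48]
```

View pics/s3.png

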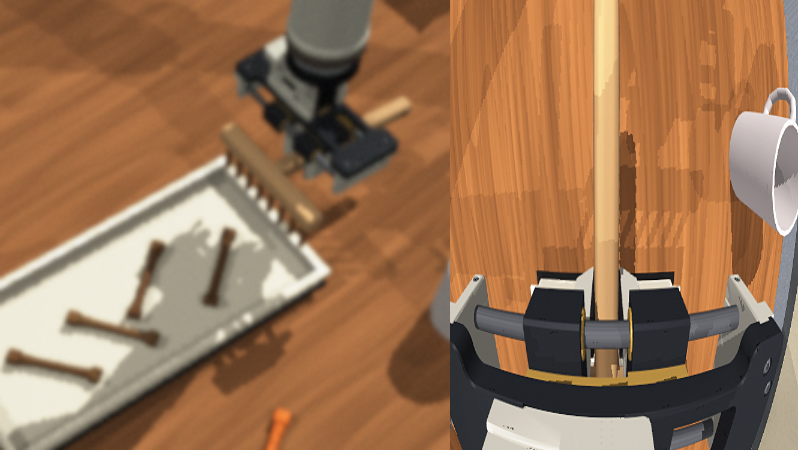

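```bash
python3 - <<'E'
from h import *
g=np.array([.5938,.2068,.1063]);h=np.r_[-TY,0];Y=np.r_[TX,0]
for p in [0,3,5,7,12]:
    c,s=np.cos(np.radians(p)),np.sin(np.radians(p));x=h*c+[0,0,s];z=-h*s+[0,0,c]
    pts=[g-.155*x, g+.055*x+.008*z+.082*Y, g+.055*x+.008*z-.082*Y, g+.055*x-.052*z+.07*Y, g+.055*x-.052*z-.07*Y]
    q=(w2pix("scene",pts)-[240,60])*2.25
    b=pts[0]; print(p,q.round(0).tolist())
E
```

```text
0 [[407.0, 97.0], [313.0, 222.0], [224.0, 127.0], [300.0, 246.0], [228.0, 167.0]]
3 [[406.0, 101.0], [314.0, 220.0], [224.0, 125.0], [299.0, 245.0], [226.0, 166.0]]
5 [[404.0, 105.0], [315.0, 219.0], [224.0, 124.0], [298.0, 245.0], [225.0, 166.0]]
7 [[403.0, 108.0], [315.0, 217.0], [225.0, 122.0], [297.0, 245.0], [224.0, 165.0]]
12 [[399.0, 117.0], [317.0, 214.0], [226.0, 119.0], [295.0, 243.0], [222.0, 164.0]]
```

The pitch comes out at about 4–5°, so the handle will clear the rim. Heading down behind the bones.

Request:
apply_moves([
  [[0,0,1,0,1],[0,0,2.2,0,1],[0,0,3.4,0,1],[0,0,4.5,0,1],[0,0,5,0,1]],
])

```text
time: 10.45
position: [0.5942, 0.2056, 0.2151]
ee_rot: [-2.34, -2.096, 0.003]
ft_force: [-1.0, -0.4, -2.7]
finger_gap: 0.0202
gripper_force: 30.0
```

Request:
apply_moves([
  [[0,0,0.05,0,1],[0,0,0.05,0,1]],
])

```text
time: 10.7
position: [0.5948, 0.2058, 0.2162]
ee_rot: [2.34, 2.096, 0.001]
ft_force: [0.0, -0.2, -2.3]
finger_gap: 0.0199
gripper_force: 30.0
```

```bash
python3 - <<'E'
from h import *
tr(0,.184,.0555)
a=robot.read_camera("scene")
cv2.imwrite("pics/s4.png",cv2.resize(a[60:260,200:440],None,fx=3,fy=3,interpolation=2))
E
```

```text
target [0.594 0.206]
t 10.7 grip [0.5949 0.2058 0.0572] heading -96.3 z [ 0.001  0.    -1.   ] SHIFT cm [ 0.01 -0.09  0.17] turn -0.0 F [ 0.03 -0.17 -2.26] gap 0.0199 j [-0.38  0.66  0.01  1.74 -0.01  0.75 -0.48]
```

View pics/s4.png

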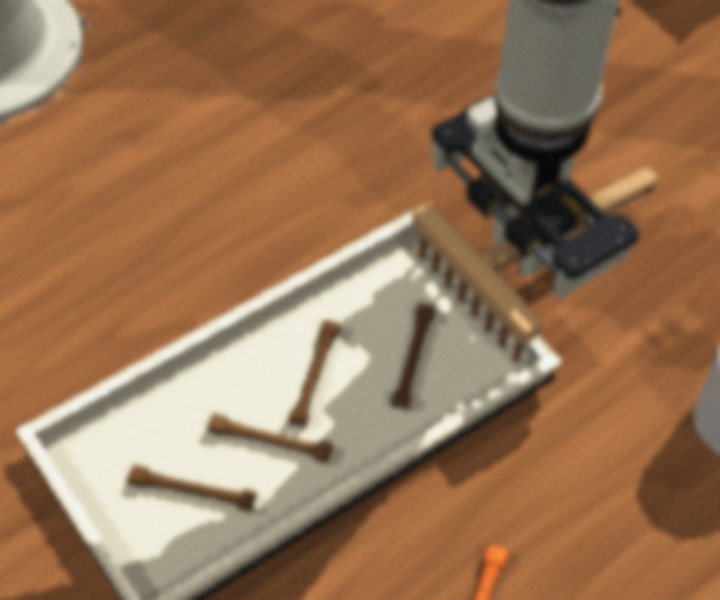

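The teeth are inside the tray, behind all the bones, and the handle is clear of the rim. Raking now.

Request:
apply_moves([
  [[-0.3,0,0.15,0,1],[-0.9,0,0.15,0,1],[-1.6,0,0.15,0,1],[-2.3,0,0.15,0,1],[-3,0,0.15,0,1]],
])

```text
time: 11.38
position: [0.5913, 0.1752, 0.2144]
ee_rot: [2.341, 2.096, -0.0]
ft_force: [0.1, 0.0, -2.4]
finger_gap: 0.02
gripper_force: 30.0
```

Request:
apply_moves([
  [[-0.7,0,0,0,1],[-1.4,0,0,0,1],[-2.1,0,0,0,1],[-2.8,0,0,0,1],[-3.5,0,0,0,1]],
])

```text
time: 12.0
position: [0.5874, 0.1407, 0.2144]
ee_rot: [-2.34, -2.096, 0.0]
ft_force: [0.1, -0.3, -2.6]
finger_gap: 0.0198
gripper_force: 30.0
```

Request:
apply_moves([
  [[-0.7,0,0,0,1],[-1.4,0,0,0,1],[-2.1,0,0,0,1],[-2.8,0,0,0,1],[-3.5,0,0,0,1]],
])

```text
time: 12.62
position: [0.5836, 0.1059, 0.2144]
ee_rot: [-2.34, -2.096, -0.0]
ft_force: [0.2, 0.8, -1.9]
finger_gap: 0.0197
gripper_force: 30.0
```

```bash
python3 - <<'E'
from h import *
tr(0,-.11,.0555)
a=robot.read_camera("scene")
cv2.imwrite("pics/s5.png",cv2.resize(a[60:260,200:440],None,fx=3,fy=3,interpolation=2))
E
```

```text
target [ 0.5617 -0.0862]
t 12.62 grip [0.5836 0.1059 0.0554] heading -96.3 z [ 0.  0. -1.] SHIFT cm [-1.933e+01 -7.000e-02 -1.000e-02] turn 0.0 F [ 0.25  0.77 -1.92] gap 0.0197 j [-0.23  0.61  0.01  1.83 -0.01  0.7  -0.33]
```

View pics/s5.png

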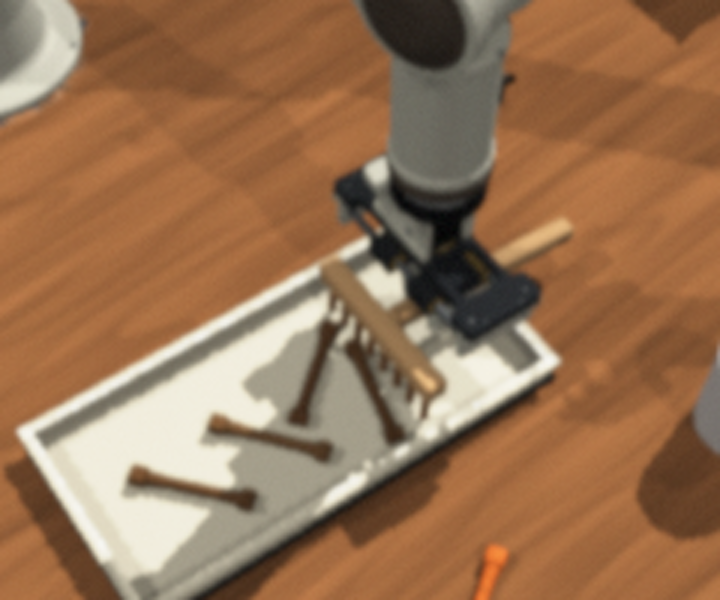

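Bone 1 has turned nearly square to the teeth and bone 4 is just being reached. That was my last picture view, so I'll check by numbers from here.

Request:
apply_moves([
  [[-0.6,0,0,0,1],[-1.2,0,0,0,1],[-1.8,0,0,0,1],[-2.4,0,0,0,1],[-3,0,0,0,1]],
])

```text
time: 13.3
position: [0.5803, 0.0762, 0.2144]
ee_rot: [-2.34, -2.096, -0.0]
ft_force: [-0.4, 0.8, -2.1]
finger_gap: 0.0195
gripper_force: 30.0
```

Request:
apply_moves([
  [[-0.6,0,0,0,1],[-1.2,0,0,0,1],[-1.8,0,0,0,1],[-2.4,0,0,0,1],[-3,0,0,0,1]],
])

```text
time: 13.92
position: [0.577, 0.0463, 0.2144]
ee_rot: [-2.34, -2.096, -0.0]
ft_force: [-0.3, -0.3, -2.1]
finger_gap: 0.0194
gripper_force: 30.0
```

Request:
apply_moves([
  [[-0.6,0,0,0,1],[-1.2,0,0,0,1],[-1.8,0,0,0,1],[-2.4,0,0,0,1],[-3,0,0,0,1]],
])

```text
time: 14.55
position: [0.5737, 0.0165, 0.2144]
ee_rot: [-2.34, -2.096, -0.0]
ft_force: [0.4, 1.8, -1.4]
finger_gap: 0.0197
gripper_force: 30.0
```

```bash
cat >> h.py <<'E'
def bones(cam="scene"):
    a=robot.read_camera(cam);hsv=cv2.cvtColor(a,cv2.COLOR_BGR2HSV)
    # rectify tray floor (z=.013) to 1 px/mm: col = 200 - ty, row = 95 - tx  (left=+y, up=+x)
    gx,gy=np.meshgrid(np.arange(400),np.arange(190)); tx=(95-gy)/1000;ty=(200-gx)/1000
    W=np.dstack([TC[0]+tx*TX[0]+ty*TY[0],TC[1]+tx*TX[1]+ty*TY[1],np.full(tx.shape,.013)]).reshape(-1,3)
    q=w2pix(cam,W).reshape(190,400,2).astype(np.float32)
    r=cv2.remap(a,q[...,0],q[...,1],1); h=cv2.cvtColor(r,cv2.COLOR_BGR2HSV)
    m=((h[...,1]>90)&(h[...,2]<140)).astype(np.uint8)
    n,l,st,ce=cv2.connectedComponentsWithStats(m)
    for i in range(1,n):
        if st[i,4]>300:
            p=np.argwhere(l==i)[:,::-1]; R=cv2.minAreaRect(p.astype(np.float32)); u=np.linalg.svd(p-p.mean(0),full_matrices=False)[2][0]
            ang=(np.degrees(np.arctan2(-u[0],-u[1]))+90)%180-90
            print("blob ty",round(200-R[0][0]),"tx",round(95-R[0][1]),"size",np.round(R[1]),"ang",round(ang),"area",st[i,4])
    return r,m
def ascii(m,k=(8,5)):
    for r in m[::k[0], ::k[1]]: print("".join(".#"[int(v)] for v in r))
E
python3 - <<'E'
from h import *
tr(0,-.11,.0555)
for c in ["scene","top"]:
    r,m=bones(c); ascii(m[:,150:])
E
```

```text
target [ 0.5617 -0.0862]
t 14.55 grip [0.5737 0.0165 0.0554] heading -96.3 z [-0.  0. -1.] SHIFT cm [-1.034e+01 -6.000e-02 -1.000e-02] turn 0.0 F [ 0.44  1.78 -1.43] gap 0.0197 j [-0.08  0.59  0.01  1.88 -0.01  0.67 -0.18]
blob ty -29 tx -5 size [172.  86.] ang -9 area 4696
blob ty -116 tx 18 size [106.  15.] ang 42 area 962
blob ty 166 tx -11 size [69. 17.] ang 82 area 305
blob ty 36 tx -21 size [26. 27.] ang -72 area 548
..................................................
..................................................
.............##...###.............................
...........####...###.............................
.............##....##.............................
.............##.....#.....###.....................
..........##.##.....##....###.....................
..........#..##..#####.......##...................
..........#####..##..#........##..................
.....#...##..##..##..##.........##................
.....#...##..##..#...##..........##...............
.........##..##..#....#............#..............
.........##..##..#....##............##............
.....#...#
[... 1228 characters left out ...]
#...#....#..........##...............
..........####...#....#............#..............
..........####........##............##............
...........####.#.....##.............###..........
...........######.....###.............###.........
...........#....#.................................
...........#....#.................................
................#.................................
...............##.................................
...............##.................................
..................................................
..................................................
..................................................
..................................................
```

Request:
apply_moves([
  [[-0.6,0,0,0,1],[-1.2,0,0,0,1],[-1.8,0,0,0,1],[-2.4,0,0,0,1],[-3,0,0,0,1]],
])

```text
time: 15.28
position: [0.5704, -0.0133, 0.2144]
ee_rot: [-2.34, -2.096, -0.0]
ft_force: [0.3, 0.5, -2.7]
finger_gap: 0.0196
gripper_force: 30.0
```

Request:
apply_moves([
  [[-0.6,0,0,0,1],[-1.2,0,0,0,1],[-1.8,0,0,0,1],[-2.4,0,0,0,1],[-3,0,0,0,1]],
])

```text
time: 15.9
position: [0.5671, -0.0431, 0.2144]
ee_rot: [-2.34, -2.096, -0.0]
ft_force: [0.2, -0.1, -1.8]
finger_gap: 0.0196
gripper_force: 30.0
```

```bash
python3 - <<'E'
from h import *
tr(0,-.11,.0555)
r,m=bones("top"); ascii(m[:,200:],(8,4))
r,m=bones("scene"); ascii(m[:,200:],(8,4))
E
```

```text
target [ 0.5617 -0.0862]
t 15.9 grip [ 0.5671 -0.0431  0.0554] heading -96.3 z [ 0.  0. -1.] SHIFT cm [-4.34 -0.07 -0.01] turn -0.0 F [ 0.16 -0.06 -1.81] gap 0.0196 j [ 0.02  0.58  0.01  1.9  -0.01  0.67 -0.07]
blob ty -96 tx 11 size [ 25. 143.] ang -5 area 1543
blob ty -139 tx 10 size [105.  12.] ang 25 area 744
..................................................
..................................................
.........................###......................
.........................##.......................
..........................#.......................
..........................#.####..................
..........................#...##..................
......................#####....##.................
.....................###.##.....##................
......................##..#......##...............
......................##..#.......#...............
......................#...#........#..............
......................#..##.........#.............
......................##.##..........#............
.....................#######..........##..........
....................
[... 1111 characters left out ...]
..##..##.###.##......##..............
..........#....##..##.###.##.......##.............
..........#....##..######.##........##............
..........#....#############.........##...........
...########....##.###########.........##..........
.....#######...#############..........####........
.....######....##.....##...............####.......
...............#......##...............###........
...............##.....###.........................
...............#......###.........................
...............##.................................
...............##.................................
..#............#..................................
..........##...#..................................
```

Request:
apply_moves([
  [[-0.5,0,0,0,1],[-1,0,0,0,1],[-1.5,0,0,0,1],[-2,0,0,0,1],[-2.5,0,0,0,1]],
])

```text
time: 16.62
position: [0.5643, -0.068, 0.2144]
ee_rot: [-2.34, -2.096, 0.0]
ft_force: [-0.4, 0.3, -1.3]
finger_gap: 0.0198
gripper_force: 30.0
```

Request:
apply_moves([
  [[-0.3,0,0,0,1],[-0.6,0,0,0,1],[-0.9,0,0,0,1],[-1.2,0,0,0,1],[-1.4,0,0,0,1]],
])

```text
time: 17.25
position: [0.5628, -0.0817, 0.2144]
ee_rot: [2.34, 2.096, -0.0]
ft_force: [0.2, 0.1, -2.6]
finger_gap: 0.0194
gripper_force: 30.0
```

```bash
python3 - <<'E'
from h import *
tr(0,-.12,.0555)
r,m=bones("top"); ascii(m[:,240:],(8,4))
r,m=bones("scene"); ascii(m[:,240:],(8,4))
E
```

```text
target [ 0.5606 -0.0961]
t 17.25 grip [ 0.5628 -0.0817  0.0554] heading -96.3 z [-0. -0. -1.] SHIFT cm [-1.46 -0.07 -0.01] turn -0.0 F [ 0.24  0.05 -2.61] gap 0.0194 j [ 0.09  0.58  0.01  1.9  -0.01  0.67 -0.  ]
blob ty -150 tx 20 size [123.  27.] ang 4 area 1463
........................................
........................................
..........................##............
..........................#.............
..........................###.#.........
.........................######.........
.........................##..#..........
.........................##..#..........
.........................##..#..........
.........................##..##.........
.........................##..##.........
.........................##..##.........
.........................##...#.........
.........................##...#.........
.........................###.##.........
.............................##.........
.............................###........
........................................
........................................
........................................
................
[... 580 characters left out ...]
...
..........#.....#.##########.##.........
..........#.....#.##########.##.........
..........#....##.###.##.###.##.........
..........#....##.###.##.###.##.........
..........#....##.###.##.##..##.........
..........#....##.######.###.##.........
..........#....#############.###........
....#######....#################........
......######...#############.###........
......######...#......##.....###........
...............#......##.....###........
...............##.....##................
...............#.....###................
...............#........................
...............#........................
...#...........#........................
..........##...#........................
```

All four bones lie parallel. A last slow push will bring them up to the end wall.

Request:
apply_moves([
  [[-0.3,0,0,0,1],[-0.6,0,0,0,1],[-0.9,0,0,0,1],[-1.2,0,0,0,1],[-1.4,0,0,0,1]],
])

```text
time: 17.98
position: [0.5613, -0.0957, 0.2144]
ee_rot: [2.34, 2.096, -0.0]
ft_force: [-0.1, 0.6, -2.6]
finger_gap: 0.0195
gripper_force: 30.0
```

Request:
apply_moves([
  [[-0.1,0,0,0,1],[-0.2,0,0,0,1],[-0.3,0,0,0,1],[-0.3,0,0,0,1]],
])

```text
time: 18.48
position: [0.561, -0.0985, 0.2144]
ee_rot: [2.34, 2.096, -0.0]
ft_force: [1.4, 0.8, -2.2]
finger_gap: 0.0193
gripper_force: 30.0
```

```bash
python3 - <<'E'
from h import *
tr(0,-.12,.0555)
r,m=bones("top"); ascii(m[:,280:],(8,3))
r,m=bones("scene"); ascii(m[:,280:],(8,3))
E
```

```text
target [ 0.5606 -0.0961]
t 18.48 grip [ 0.561  -0.0985  0.0554] heading -96.3 z [ 0. -0. -1.] SHIFT cm [ 0.23 -0.07 -0.01] turn -0.0 F [ 1.36  0.84 -2.16] gap 0.0193 j [ 0.12  0.58  0.01  1.89 -0.01  0.67  0.03]
blob ty -169 tx 11 size [ 19. 104.] ang -2 area 931
........................................
........................................
........................................
........................................
.............................##.........
.............................####.......
..............................###.......
...............................#........
...............................#........
..............................##........
...............................#........
...............................#........
...........................#..##........
...........................#####........
...........................#####........
..............................##........
.............................####.......
...............................##.......
........................................
........................................
................
[... 582 characters left out ...]
...
......#......#..#############.###.......
......#......################.###.......
......#.....##...###.####.###..##.......
......##....###.####.###..###.###.......
......##....###.####.###..###.###.......
......##....##..####.###.####.###.......
......##....#####################.......
.#######....#####################.......
########....#####################.......
.#######.....#.......###.....#####......
.....................###......####......
............###......###................
....................#####...............
............##..........................
............##..........................
........................................
......##....##..........................
```

Request:
apply_moves([
  [[-0.2,0,0,0,1],[-0.4,0,0,0,1],[-0.6,0,0,0,1],[-0.7,0,0,0,1],[-0.8,0,0,0,1]],
])

```text
time: 19.2
position: [0.5601, -0.1064, 0.2144]
ee_rot: [-2.34, -2.096, -0.0]
ft_force: [0.4, 0.9, -1.9]
finger_gap: 0.0199
gripper_force: 30.0
```

Request:
apply_moves([
  [[1,0,0,0,1],[2,0,0,0,1],[3,0,0,0,1],[4,0,0,0,1],[5,0,0,0,1]],
])

```text
time: 19.82
position: [0.5657, -0.0557, 0.2144]
ee_rot: [-2.34, -2.096, -0.0]
ft_force: [-0.5, -0.2, -2.1]
finger_gap: 0.0197
gripper_force: 30.0
```

Request:
apply_moves([
  [[1,0,-1,0,1],[3,0,-2.5,0,1],[6,0,-4,0,1],[10,0,-5.5,0,1],[15,0,-7,0,1]],
])

```text
time: 20.45
position: [0.5824, 0.0937, 0.2864]
ee_rot: [2.341, 2.093, 0.002]
ft_force: [1.0, 0.8, -2.7]
finger_gap: 0.02
gripper_force: 30.0
```

```bash
python3 - <<'E'
from h import *
go(.52,.39,.12,-96.3)
r,m=bones("top"); ascii(m[:,240:],(8,3))
r,m=bones("scene"); ascii(m[:,240:],(8,3))
E
```

```text
t 20.45 grip [0.5827 0.0937 0.1274] heading -96.4 z [ 0.002 -0.    -1.   ] SHIFT cm [28.75 -9.5   0.73] turn -0.002 F [ 1.01  0.79 -2.68] gap 0.02 j [-0.21  0.5   0.    1.81 -0.    0.83 -0.32]
blob ty 96 tx 14 size [162.  35.] ang 1 area 2967
blob ty -160 tx 10 size [ 54. 144.] ang 0 area 4141
......................................................
......................................................
................................####.....####.........
................................###.......##..........
.................................##.......########....
.................................#........########....
.................................#........##..###.....
.................................###########..###.....
.................................###########..###.....
.................................##.####.###..###.....
.................................##..##..###..###.....
................................###..##..###..###.....
................................###.###..####.###.....
................................#################.....
...............................####
[... 1287 characters left out ...]
...................################.....
.................................#########.##.###.....
................................#################.....
................................##################....
................................###########.######....
.....................................###......####....
.....................................###......####....
.....................................###..............
....................................#####.............
......................................##..............
......................................................
......................................................
......................................................
```

The four bones are parallel and flat, at tray y of about −138, −151, −169 and −184 mm. Now setting the rake down on the desk on the +y side.

Request:
apply_moves([
  [[5.5,-1.9,0,0,1],[11,-3.8,0,0,1],[17,-5.7,0,0,1],[23,-7.6,0,0,1],[28.8,-9.5,0.7,0,1]],
])

```text
time: 21.18
position: [0.5185, 0.3923, 0.2794]
ee_rot: [-2.34, -2.097, -0.005]
ft_force: [2.3, -0.7, -1.9]
finger_gap: 0.0198
gripper_force: 30.0
```

Request:
apply_moves([
  [[0,0,0,0,1],[0,0,0,0,1]],
])

```text
time: 21.42
position: [0.5186, 0.3899, 0.278]
ee_rot: [2.338, 2.098, 0.0]
ft_force: [0.4, -0.0, -1.6]
finger_gap: 0.0199
gripper_force: 30.0
```

```bash
python3 -c "
from h import *
go(.52,.39,.0495,-96.3)"
```

```text
t 21.43 grip [0.5187 0.3899 0.119 ] heading -96.2 z [ 0. -0. -1.] SHIFT cm [0.02 0.13 6.95] turn 0.002 F [ 0.4  -0.02 -1.61] gap 0.0199 j [-0.66  0.6  -0.04  1.66  0.03  0.88 -0.82]
```

Request:
apply_moves([
  [[0,0,2,0,1],[0,0,4,0,1],[0,0,5.8,0,1],[0,0,6.5,0,1],[0,0,6.9,0,1]],
])

```text
time: 22.05
position: [0.5193, 0.389, 0.2075]
ee_rot: [-2.34, -2.096, 0.001]
ft_force: [-0.5, -0.6, -2.7]
finger_gap: 0.0196
gripper_force: 30.0
```

Request:
apply_moves([
  [[0,0,0.1,0,1],[0,0,0.2,0,1],[0,0,0.2,0,0.6],[0,0,0.2,0,0.4],[0,0,0.2,0,0.2]],
])

```text
time: 22.68
position: [0.5195, 0.3893, 0.207]
ee_rot: [2.34, 2.096, 0.002]
ft_force: [-0.3, -0.5, 0.3]
finger_gap: 0.0327
gripper_force: 0.0
```

Request:
apply_moves([
  [[0,0,0,0,-0.5],[0,0,0,0,-1],[0,0,0,0,-1],[0,0,0,0,-1],[0,0,0,0,-1]],
])

```text
time: 23.3
position: [0.5193, 0.3891, 0.2064]
ee_rot: [-2.34, -2.096, 0.0]
ft_force: [-0.4, 1.0, 0.6]
finger_gap: 0.0822
gripper_force: 0.0
```

Request:
apply_moves([
  [[0,0,-2,0,-1],[0,0,-5,0,-1],[0,0,-9,0,-1],[0,0,-12,0,-1],[0,0,-12,0,-1]],
])

```text
time: 23.92
position: [0.5204, 0.39, 0.3314]
ee_rot: [2.34, 2.096, 0.012]
ft_force: [-0.2, 0.4, -0.4]
finger_gap: 0.092
gripper_force: 0.0
```

```bash
python3 - <<'E'
from h import *
go(.52,.39,.0495,-96.3)
c=robot.calibration("wrist");K=np.array(c["K"]);R=np.array(c["R"]);t=np.array(c["t"])
a=robot.read_camera("wrist");hsv=cv2.cvtColor(a,cv2.COLOR_BGR2HSV)
m=(hsv[...,2]>195)&(hsv[...,1]<140)&(hsv[...,1]>40)
ascii(m[:320,200:440],(16,4))
bones("scene"); print(robot.search_frame("wrist","rake_grip")[:2],robot.search_frame("top","rake_grip")[:2],robot.search_frame("scene","rake_grip")[:2])
g=np.array([.519,.391,.04]);print(w2pix("scene",[g,g-.155*np.r_[-TY,0],g+.055*np.r_[-TY,0]]))
E
```

```text
t 23.93 grip [0.5214 0.3908 0.1724] heading -96.3 z [ 0.006  0.005 -1.   ] SHIFT cm [-0.07 -0.11 12.28] turn -0.0 F [-0.19  0.38 -0.45] gap 0.092 j [-0.65  0.54 -0.04  1.63  0.03  0.97 -0.81]
............................................................
............................................................
............................####............................
............................####............................
............................####............................
...........................#####............................
...........................#####............................
...........................#####............................
...........................#####............................
...........................#####............................
...........................#####............................
...........................#####............................
...........................#####............................
...........................#####............................
...........................#####............................
......#....########################################....#....
...........#######################################..........
............................................................
............................................................
............................................................
blob ty -163 tx 8 size [146.  56.] ang 0 area 4797
[{'box': [322.3, 143.6, 165.8, 233.0], 'conf': 0.71}] [{'box': [252.2, 222.4, 93.8, 75.5], 'conf': 0.7}, {'box': [384.0, 246.6, 12.6, 40.4], 'conf': 0.62}] []
[[399.47897774  96.34051271]
 [438.78823808  74.46856856]
 [384.84605598 104.48237152]]
```

The rake is released and lying on the desk, clear of the tray, and the bones haven't moved. Handing in.

```bash
python3 -c "
from rig import robot
print(robot.finish_job())"
```

```text
the job is handed in; nothing more can be done
None
```

I handed the job in at about 24 s of the 58 s. The four bones lie parallel and straight across the tray at the calipers end, about 16 to 62 mm from the end wall, and the rake is back on the desk clear of the tray. The hand-in call gave no verdict. I checked the final positions only from the camera images, and I didn't re-measure the calipers, though nothing went near them.

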